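# Fit the crank to the dough sheeter

## Robot

A 6-joint arm with a two-finger parallel gripper is mounted at the origin on the work surface. World frame = base frame: x ahead of the robot, y to its left, z up, the work surface at z = 0. Lengths are in m, angles in rad, forces in N, time in s.
With the tool pointing down it reaches from about 0.375 to 0.925 m from the base axis. Payload 5.7 kg.
Tool frame: the origin (TCP) lies between the finger pads; the fingertips stand 14 mm ahead of it and the grasp point (between the pads) lies 5 mm behind it; z points along the fingers, y is the direction in which the jaws open and shut (so a half turn about z gives the same grasp; the last joint's range is limited). The gripper opens to 85 mm and grips with 20 to 120 N. Pads are 22 mm wide; open, the fingers measure 114 mm over their backs; the gripper's body (76 mm by 85 mm) begins 54 mm behind the grasp point. The pads swing forward as they close: fully open they stand 13 mm farther back than shut.
Start: joints at [1.193, 0.359, 1.51, -0, 1.272, -0.115], TCP at [0.156, 0.579, 0.245] pointing down, gripper open.
Joint ranges: [-2.97, 2.97], [-1.01, 2.36], [0.21, 2.38], [-0.96, 4.11], [0.2, 2.71], [-2.98, 2.98]. Speed limits (rad/s): [2.39, 2.39, 3.14, 3.14, 3.14, 3.14].

## Interface

Orientations are given as a unit quaternion [x, y, z, w].
In Python, from workcell import robot, read_camera, camera_info, nets gives the robot as it stands.
- The arm moves only by the tool step_arm, never from a script. Its argument "rows" is a list of rows, each an object with "linear": the shift along the tool's x, y, z in cm, a list of three; "turn": the turn about the tool's z in rad; "claw": the finger opening in cm, from 0 to 8.54. In form: [{"linear": [tx, ty, tz], "turn": turn, "claw": claw}, ...]. A call has 1 to 8 rows; each row is the pose to reach, as a shift and turn from the pose commanded when the call began, along the tool's axes at that moment; what a row does not reach only later rows make up. A row lasts 1/12 s, in which the tool goes at most 41.7 mm and 7.16 degrees, less where a joint would pass 70% of its speed; a pose out of reach is approached as far as the arm can. A call with a gripper value outside its range is refused whole. The fingers move at their own pace and stop on an object; "grip_force" is the grip in N (left out, the last holds). Time passes only in rows, so rows that repeat a pose let the fingers close. It gives the time, the measured TCP pose, the force and the opening at its end, in the units of the state.
- robot.sense(): the state, without advancing time (a new reading comes with each control period).
- read_camera(name): name is "scene" or "top" or "wrist"; returns (picture, depth): 480x640x3 uint8, red, green, blue; 480x640 float32, m along the optical axis (not along the pixel's ray), 0 where there is no reading.
- camera_info(name): a dict with "mtx" (3x3 intrinsics, pixels), "eye" and "orientation" of the camera in the world. Camera axes: x right, y up, looking along -z (the intrinsics and any distortion apply to the point x, -y, -z); pixel columns grow to the right and rows downward; lengths in m; the calibration is good to about 2 mm. A picture is of the moment at which its call begins: read the wrist's pose just before it. camera_info takes no time and is no camera call; for the wrist camera it gives the pose at the moment of the call.
- robot.hand_in(): hands the job in, once; it reports no verdict.
Trained networks look in the newest picture that a camera, given by its name, has taken for a name from the list of things; names that differ only in an ending like _2 or _b are one class to them, and where a whole thing is asked for, a point or a joint stands for the part that bears it (a point fixed in the world has none). Each returns a list of dicts, best first, with "conf" (0 to 1); they miss things now and then, are a little off and sometimes report something else, mostly with a low value. They report only what shows in the picture. A call takes as long as a camera call. They do not tell look-alikes from the thing itself.
- nets.find_in(camera, target): "point" ([x, y, z] in m, in world coordinates, good to about 4 mm: the middle of the surface that is visible of it).
- nets.silhouettes(camera, target): "region" (480x640 bool, what is visible of it).
- nets.pinpoint(camera, target): "point" ([x, y, z] in m, in world coordinates, good to about 4 mm: a listed point, or the origin of a listed thing).
The state is a dict: "time_s": time; "qpos": joint angles; "joint_vel": joint speeds; "tau": joint torques, N m; "eef_pos": TCP position; "tool_rot": TCP orientation; "wrist_force": force on the tool from outside, world axes, zero at the start; "ft_torque": the same for the moment, N m; "gripper_width": opening from 0.0 (shut) to 1.0 (fully open).
Only numpy, scipy, OpenCV 4.12 (cv2) and the standard library are available. Lean on these libraries where they do the work, as an engineer would, in place of code of your own. Each camera call takes 0.05 s, during which the arm holds its last target.

## Task

The hand-cranked dough sheeter is to be used next: pick up its loose crank and slide the square tang into the socket in the side of the machine, past the drag of the spring clip, until you feel it come up hard against the stop hidden inside. Push gently, never force it against the stop or the socket, then let go of the crank so that it stays fully home, and leave the other things on the counter where they are.

Things in the scene. Friction and masses are not known exactly. Their poses are not given: they have to be found in the camera images.
- crank_hub (a point): centre of the loose crank's hub, where to hold it: a black square bar 18 x 18 mm, 50 mm long along this y axis (y -25 to +25 mm). The crank (about 160 g) is one flat Z-shaped piece that lies flat at the start, this point 9 mm up, z up. At the hub's -y end (y -25 to -33) a flat steel arm runs 95 mm to -x; from the arm's end a black round grip 18 mm thick runs 75 mm to -y. The tang is at the +y end
- crank_tip (a point): centre of the nose end of the crank's tang, 81 mm from the hub's centre along +y (same axes as crank_hub). The tang is a bright steel bar 10 x 10 mm that runs along y from the hub's end face (25 mm) to here, its last 5 mm tapering to a nose about 6 mm square; its faces are parallel to the hub's
- socket_mouth (a point): centre of the socket's mouth, on the outer face of the square brass boss on the machine's right (-y) side, 100 mm above the counter. Machine axes: +y points level, straight into the socket; z up; x level across. The mouth is countersunk, about 18 mm square at the face, narrowing within 6 mm to a bore 11.6 mm square with level and upright sides. A spring clip, then the stop, lie inside
- machine: the dough sheeter, chromed steel with two rollers and a sloping feed tray, standing firm (it does not move): 190 mm wide along its y, 180 mm deep along x, housing 140 mm high; origin at the centre of its underside, z up. The socket's mouth is at (-17, -112, 100) mm in this frame; the boss is 34 mm square, 12 mm proud of the gear housing's side wall, whose top is 40 mm above the socket's axis
- tiffin: bystander: latched stainless steel three-tier tiffin carrier, 140 mm across, 245 mm high with its handle; origin at the centre of its underside
- pot: bystander: white enamel pot with lid, 167 mm across, 225 mm over the handles (along its y), 122 mm high; origin at the centre of its underside
- ramekin: bystander: small glass ramekin, 84 mm across, 45 mm high; origin at the centre of its underside
- lid_knob: bystander: black silicone pot lid knob, 42 mm across, 32 mm high; origin at the centre of its underside
- spoon_rest: bystander: bamboo spoon rest 90 x 200 mm, 16 mm high, with a wooden spoon on it; origin at the centre of its underside
- clip (a joint): lift (m) of the spring clip in the socket, 0 at rest, 0.001 with the tang centred under it. 16 to 24 mm behind the mouth it presses on the tang from above: from there on a drag of 3 to 10 N, which is not the stop. The stop is the rigid gear hub, hidden 32 to 52 mm behind the mouth, each time elsewhere; 4 to 24 mm of tang stays in sight. 6 N above the drag shows it; over 18 N on it marks the gears
Mind the look-alikes: they are no part of the job. What is shaped like the part that bears crank_hub but red is not meant.

How it is judged:
By the outcome, as a careful person would: the job done as asked, in the order asked, and still so for the second after the job is handed in, with the robot touching nothing.
It also fails if it takes over 51 s, if anything falls off the work surface, if the arm or the gripper's body presses on something with over 40 N, if the wrist force passes 120 N, or if a joint passes its speed limit or range.

## Working session

There is one attempt and no reset: what is moved stays moved. The work goes in short steps, Python scripts to look and compute and a tool call to move; the robot and the scene stay as the last step left them, time stands still between calls to the robot, and variables do not carry over. Pictures are saved under pics/ and viewed, and the job is handed in when it is done.

Besides the shell and the picture viewer there is one more tool, called after "Emit:" by a JSON object that holds its "op" and its "data". step_arm: Moves the arm, as the interface text tells. Its arguments: {"type":"object","properties":{"rows":{"type":"array"},"grip_force":{"type":"number"}},"required":["rows"]}

```bash
ls; mkdir -p pics; python3 - <<'E'
from workcell import robot, read_camera, camera_info, nets
import cv2,numpy as np
s=robot.sense(); print({k:np.round(v,3) for k,v in s.items()})
for c in ["scene","top"]:
    p,d=read_camera(c); cv2.imwrite(f"pics/{c}0.png",p[:,:,::-1]); np.save(f"pics/{c}0d.npy",d)
    ci=camera_info(c); print(c,np.round(ci["eye"],3),np.round(ci["orientation"],3),ci["mtx"][0][0])
    for t in ["crank_hub","crank_tip","socket_mouth","machine"]:
        for r in nets.pinpoint(c,t)[:3]: print(c,t,np.round(r["point"],4),round(r["conf"],2))
E
```

```text
pics
{'time_s': np.float64(0.0), 'qpos': array([ 1.193,  0.359,  1.511, -0.   ,  1.272, -0.115]), 'joint_vel': array([ 0.001, -0.002, -0.001, -0.002,  0.002, -0.   ]), 'tau': array([-3.0000e-03, -5.2763e+01, -2.7861e+01, -0.0000e+00,  1.3000e-02,
        0.0000e+00]), 'eef_pos': array([0.156, 0.579, 0.244]), 'tool_rot': array([ 0.131,  0.991, -0.001, -0.   ]), 'wrist_force': array([-0.591,  0.251, -0.364]), 'ft_torque': array([ 0.01 ,  0.051, -0.024]), 'gripper_width': np.float64(0.998)}
scene [ 1.332 -0.316  0.739] [0.354 0.266 0.543 0.714] 529.3884451320222
scene crank_hub [ 0.2427 -0.2996  0.0121] 0.96
scene crank_hub [ 0.4919 -0.1358  0.0092] 0.72
scene crank_hub [0.2852 0.2832 0.0074] 0.58
scene crank_tip [ 0.2775 -0.2302  0.0098] 0.76
scene crank_tip [ 0.5303 -0.0732  0.0115] 0.73
scene crank_tip [0.2753 0.3593 0.0063] 0.72
scene socket_mouth [0.5574 0.1569 0.1026] 0.56
scene machine [0.5224 0.2646 0.002 ] 0.94
top [ 0.271 -0.074  1.678] [-0.052  0.061  0.714 -0.696] 624.7161293833169
top crank_hub [ 0.4994 -0.1363  0.0093] 0.93
top crank_hub [0.2853 0.2835 0.0096] 0.91
top crank_hub [ 0.2468 -0.3032  0.009 ] 0.6
top crank_tip [ 0.2723 -0.2314  0.0112] 0.73
top crank_tip [ 0.5395 -0.0747  0.0125] 0.61
top crank_tip [0.2801 0.3659 0.0105] 0.6
top socket_mouth [0.5538 0.1566 0.0983] 0.67
top machine [ 5.265e-01  2.686e-01 -1.000e-04] 0.59
top machine [ 0.778   0.0722 -0.0014] 0.56
```

View pics/scene0.png

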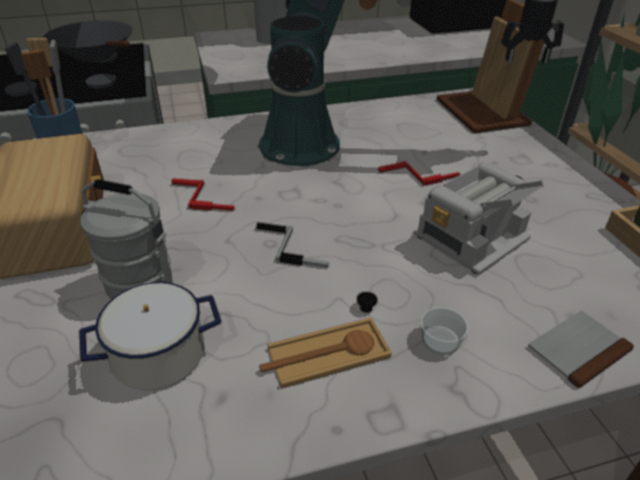

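View pics/top0.png

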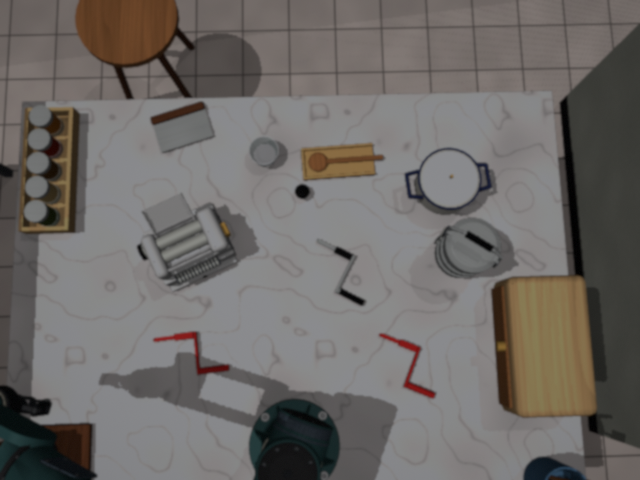

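The scene shows the black crank at about (290,258), with the tang end at (327,265). The other two cranks are red look-alikes. The machine has its brass boss at (440,213). In the top view the boss is at (225,229) and the crank hub at (345,253).

I'll check the wrist view and the current calibration.

```bash
cat > h.py <<'E'
from workcell import robot, read_camera, camera_info, nets
import cv2,numpy as np
from scipy.spatial.transform import Rotation as R
def tool(dw,dyaw_world=0):
    """world shift (m) -> tool cm"""
    s=robot.sense(); r=R.from_quat(s["tool_rot"]); return r.inv().apply(dw)*100
def yawy():
    s=robot.sense(); y=R.from_quat(s["tool_rot"]).apply([0,1,0]); return np.degrees(np.arctan2(y[1],y[0]))
def shot(c,n):
    ci=camera_info(c); p,d=read_camera(c); cv2.imwrite(f"pics/{n}.png",p[:,:,::-1]); np.savez(f"pics/{n}.npz",p=p,d=d,**{k:np.array(v) for k,v in ci.items() if k in("mtx","eye","orientation")}); return p,d,ci
def ray(ci,u,v):
    K=np.array(ci["mtx"]); x=(u-K[0,2])/K[0,0]; y=(v-K[1,2])/K[1,1]
    return R.from_quat(ci["orientation"]).apply(np.array([x,-y,-np.ones_like(x)]).T if np.ndim(x) else np.array([x,-y,-1.]))
def atz(ci,u,v,z):
    r=np.atleast_2d(ray(ci,np.atleast_1d(np.array(u,float)),np.atleast_1d(np.array(v,float)))); e=np.array(ci["eye"]); return e+r*((z-e[2])/r[:,2])[:,None]
def proj(ci,P):
    K=np.array(ci["mtx"]); q=R.from_quat(ci["orientation"]).inv().apply(np.atleast_2d(P)-np.array(ci["eye"])); q=q*[1,-1,-1]; return (K@(q/q[:,2:]).T).T[:,:2]
E
python3 - <<'E'
from h import *
ci=camera_info("wrist"); print(ci)
s=robot.sense(); r=R.from_quat(s["tool_rot"]); print("cam in tool",r.inv().apply(np.array(ci["eye"])-s["eef_pos"]), (r.inv()*R.from_quat(ci["orientation"])).as_matrix().round(3))
print(yawy(), tool(np.array([.36,.25,.245])-s["eef_pos"]))
print({k:v for k,v in camera_info("scene").items() if k not in("mtx",)})
E
```

```text
{'mtx': array([[426.69203693,   0.        , 321.26335156],
       [  0.        , 426.69203693, 235.19608812],
       [  0.        ,   0.        ,   1.        ]]), 'eye': array([0.08811866, 0.59602686, 0.37454687]), 'orientation': array([-0.11000824, -0.08436336,  0.60248941,  0.78599461])}
cam in tool [ 0.06976735 -0.00150881 -0.12932243] [[ 0.     0.962  0.275]
 [ 1.     0.    -0.   ]
 [-0.     0.275 -0.962]]
74.94159125147378 [-2.82679908e+01 -2.64989994e+01  2.73229430e-02]
{'eye': array([ 1.33231497, -0.31569176,  0.73914027]), 'orientation': array([0.35376558, 0.26581306, 0.54267555, 0.71393038])}
```

Emit:
{"op": "step_arm", "data": {"rows": [{"linear": [0, 0, -4], "turn": 0, "claw": 8.5}, {"linear": [-56, -38, -4], "turn": 0.873, "claw": 8.5}, {"linear": [-56, -38, -4], "turn": 0.873, "claw": 8.5}, {"linear": [-56, -38, -4], "turn": 0.873, "claw": 8.5}, {"linear": [-56, -38, -4], "turn": 0.873, "claw": 8.5}, {"linear": [-56, -38, -4], "turn": 0.873, "claw": 8.5}, {"linear": [-56, -38, -4], "turn": 0.873, "claw": 8.5}, {"linear": [-56, -38, -4], "turn": 0.873, "claw": 8.5}]}}

```text
time_s: 1.17
eef_pos: [0.3473, 0.3569, 0.2856]
tool_rot: [0.54, 0.841, 0.0, 0.0]
wrist_force: [0.8, 0.4, -0.4]
gripper_width: 0.997
```

```bash
python3 - <<'E'
from h import *
s=robot.sense(); print(s["eef_pos"],yawy(), tool(np.array([.598,.066,.285])-s["eef_pos"]))
E
```

```text
[0.34728151 0.35692448 0.2855677 ] 24.58907827890582 [-36.88680263  10.6925969    0.05933134]
```

Emit:
{"op": "step_arm", "data": {"rows": [{"linear": [-36, 10.5, 0], "turn": 0, "claw": 8.5}, {"linear": [-36, 10.5, 0], "turn": 0, "claw": 8.5}, {"linear": [-36, 10.5, 0], "turn": 0, "claw": 8.5}, {"linear": [-36, 10.5, 0], "turn": 0, "claw": 8.5}, {"linear": [-36, 10.5, 0], "turn": 0, "claw": 8.5}, {"linear": [-36, 10.5, 0], "turn": 0, "claw": 8.5}, {"linear": [-36, 10.5, 0], "turn": 0, "claw": 8.5}, {"linear": [-36, 10.5, 0], "turn": 0, "claw": 8.5}]}}

```text
time_s: 1.83
eef_pos: [0.567, 0.1058, 0.2855]
tool_rot: [0.538, 0.843, 0.0, 0.0]
wrist_force: [0.8, 0.8, 0.1]
gripper_width: 0.999
```

Emit:
{"op": "step_arm", "data": {"rows": [{"linear": [-3.2, 0.9, 0], "turn": 0, "claw": 8.5}, {"linear": [-3.2, 0.9, 0], "turn": 0, "claw": 8.5}, {"linear": [-3.2, 0.9, 0], "turn": 0, "claw": 8.5}, {"linear": [-3.2, 0.9, 0], "turn": 0, "claw": 8.5}]}}

```text
time_s: 2.17
eef_pos: [0.5869, 0.0826, 0.285]
tool_rot: [0.538, 0.843, -0.0, -0.001]
wrist_force: [-0.3, -0.2, 0.8]
gripper_width: 0.994
```

```bash
python3 - <<'E'
from h import *
s=robot.sense(); print(s["eef_pos"],yawy())
shot("wrist","w1")
for t in ["socket_mouth","machine"]:
    for r in nets.pinpoint("wrist",t)[:3]: print(t,np.round(r["point"],4),round(r["conf"],2))
E
```

```text
[0.58692807 0.08264    0.28500014] 24.887314554617635
socket_mouth [0.5541 0.1544 0.1011] 0.88
```

View pics/w1.png

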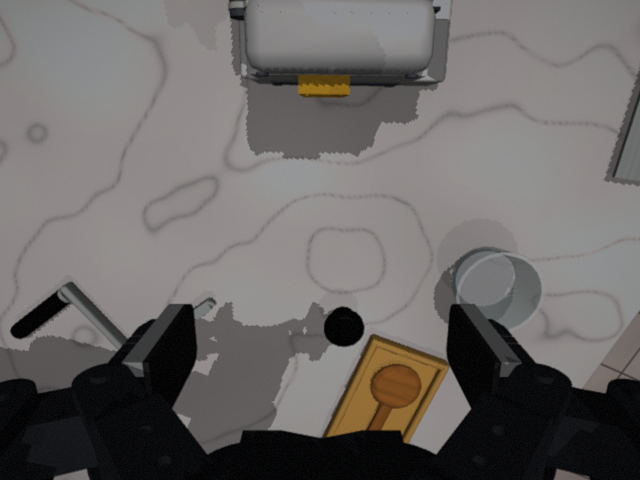

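The wrist view shows the brass boss at columns 299–349, rows 74–97, below the housing. I'll measure the boss's top edges and the depth of the housing edge.

```bash
python3 - <<'E'
from h import *
z=np.load("pics/w1.npz"); p,d=z["p"],z["d"]; ci=dict(mtx=z["mtx"],eye=z["eye"],orientation=z["orientation"])
hsv=cv2.cvtColor(p,cv2.COLOR_RGB2HSV)
m=((hsv[...,1]>150)&(hsv[...,0]>15)&(hsv[...,0]<35)&(hsv[...,2]>60)); m[110:]=0
v,u=np.nonzero(m); print(u.min(),u.max(),v.min(),v.max())
for r in range(v.min(),v.max()+1): print(r, u[v==r].min(),u[v==r].max(), p[r,325], d[r,325].round(4))
big=cv2.resize(p[50:130,220:460],None,fx=3.3,fy=3.3,interpolation=cv2.INTER_NEAREST); cv2.imwrite("pics/w1c.png",big[:,:,::-1])
# front lower edge per column
cols=np.arange(303,347); fr=[v[u==c].max()+.5 for c in cols]; print(fr)
E
```

```text
298 349 75 96
75 299 327 [85 67 30] 0.2784
76 298 349 [87 65 17] 0.2789
77 298 349 [87 64 19] 0.2794
78 298 349 [85 62 13] 0.2798
79 298 349 [82 60 12] 0.2795
80 298 349 [81 60 11] 0.2803
81 298 349 [82 61 17] 0.0
82 298 349 [81 59 11] 0.2807
83 298 349 [93 68 14] 0.2802
84 298 349 [123  91  24] 0.2812
85 299 349 [147 110  28] 0.2801
86 299 348 [148 112  32] 0.2826
87 299 348 [149 112  25] 0.283
88 299 348 [148 110  24] 0.2811
89 299 349 [150 111  28] 0.2812
90 299 349 [148 111  25] 0.2826
91 299 349 [149 111  29] 0.2819
92 299 349 [149 111  27] 0.2822
93 299 348 [138 102  22] 0.2832
94 300 348 [108  80  18] 0.2832
95 302 342 [69 51 11] 0.2868
96 304 343 [71 52 15] 0.2881
[np.float64(95.5), np.float64(96.5), np.float64(96.5), np.float64(96.5), np.float64(96.5), np.float64(96.5), np.float64(96.5), np.float64(96.5), np.float64(96.5), np.float64(96.5), np.float64(96.5), np.float64(96.5), np.float64(96.5), np.float64(96.5), np.float64(96.5), np.float64(96.5), np.float64(96.5), np.float64(96.5), np.float64(96.5), np.float64(96.5), np.float64(96.5), np.float64(96.5), np.float64(96.5), np.float64(96.5), np.float64(96.5), np.float64(96.5), np.float64(96.5), np.float64(96.5), np.float64(96.5), np.float64(96.5), np.float64(96.5), np.float64(96.5), np.float64(96.5), np.float64(96.5), np.float64(96.5), np.float64(94.5), np.float64(95.5), np.float64(96.5), np.float64(96.5), np.float64(96.5), np.float64(96.5), np.float64(94.5), np.float64(94.5), np.float64(94.5)]
```

View pics/w1c.png

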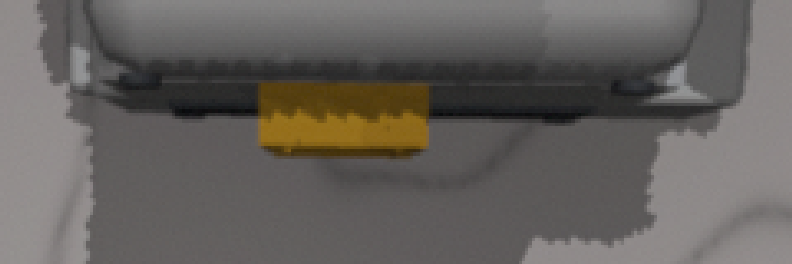

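```bash
python3 - <<'E'
from h import *
z=np.load("pics/w1.npz"); p,d=z["p"],z["d"]; ci=dict(mtx=z["mtx"],eye=z["eye"],orientation=z["orientation"])
g=p[...,0].astype(float)
# front top edge: crossing below 125 after row 90
C=np.arange(304,345); rr=[]
for c in C:
    col=g[88:98,c]; hi=np.median(g[87:92,c]); t=hi*.8
    i=next(k for k in range(len(col)) if col[k]<t); rr.append(88+i-1+(col[i-1]-t)/(col[i-1]-col[i]))
rr=np.array(rr); f=np.polyfit(C,rr,1); print("front",f,np.std(rr-np.polyval(f,C)), np.polyval(f,324))
# sides, saturation crossing
s=(p[...,0].astype(float)-p[...,2]);L=[];Rr=[]
for r in range(86,93):
    row=s[r]; t=row[305:340].mean()/2
    i=next(k for k in range(285,320) if row[k]>t); L.append(i-1+(t-row[i-1])/(row[i]-row[i-1]))
    i=next(k for k in range(330,370) if row[k]<t); Rr.append(i-1+(row[i-1]-t)/(row[i-1]-row[i]))
l,r=np.mean(L),np.mean(Rr); print(l,r)
v=np.polyval(f,[l,r])
for Z in (.117,.115):
  P=atz(ci,[l,r],v,Z); print(Z,P, np.linalg.norm(P[1]-P[0]), "yaw",np.degrees(np.arctan2(*(P[1]-P[0])[[1,0]])), "mid",P.mean(0))
# housing line: strongest gradient horizontally long, rows 70-82
gy=cv2.Sobel(cv2.GaussianBlur(g,(0,0),1),cv2.CV_64F,0,1)
for a,b in ((68,78),(78,90)):
  C=np.r_[255:296,354:420]
  R_=[];
  for c in C:
    col=-gy[a:b,c]; k=np.argmax(col); R_.append(a+k if k in(0,len(col)-1) else a+k+(col[k-1]-col[k+1])/(2*(col[k-1]-2*col[k]+col[k+1])))
  R_=np.array(R_); f=np.polyfit(C,R_,1); w=abs(R_-np.polyval(f,C))<1.2; f=np.polyfit(C[w],R_[w],1); print(a,b,f,w.sum(),np.std(R_[w]-np.polyval(f,C[w])))
# depth points on front wall/ housing for heights
for (u,vv) in ((340,40),(250,80),(420,80),(324,90),(324,150),(600,100)):
  dd=np.median(d[vv-1:vv+2,u-1:u+2]); print(u,vv,ci["eye"]+ray(ci,u,vv)*dd)
E
```

```text
front [1.03208427e-02 9.01730391e+01] 0.11954665788090484 93.516992115788
297.792521847724 349.151757256876
0.117 [[0.53747762 0.14958851 0.117     ]
 [0.56846319 0.16359439 0.117     ]] 0.034003965842926455 yaw 24.32359248650487 mid [0.55297041 0.15659145 0.117     ]
0.115 [[0.53734427 0.14962382 0.115     ]
 [0.56853823 0.1637239  0.115     ]] 0.034232660719599024 yaw 24.323592486504825 mid [0.55294125 0.15667386 0.115     ]
68 78 [2.74246867e-03 6.72045480e+01] 97 0.31855455254181914
78 90 [5.67434712e-03 7.95207612e+01] 75 0.41096599650467985
340 40 [0.54952153 0.18679075 0.14145205]
250 80 [0.4855128  0.14376825 0.00115565]
420 80 [0.61471017 0.19822912 0.07017095]
324 90 [0.55235373 0.15873805 0.11693991]
324 150 [0.57332213 0.1152177  0.00099045]
600 100 [0.78535314 0.26367819 0.0009702 ]
```

Emit:
{"op": "step_arm", "data": {"rows": [{"linear": [-16, -17.4, 8.5], "turn": 1.01, "claw": 8.5}, {"linear": [-16, -17.4, 8.5], "turn": 1.01, "claw": 8.5}, {"linear": [-16, -17.4, 8.5], "turn": 1.01, "claw": 8.5}, {"linear": [-16, -17.4, 8.5], "turn": 1.01, "claw": 8.5}, {"linear": [-16, -17.4, 8.5], "turn": 1.01, "claw": 8.5}, {"linear": [-16, -17.4, 8.5], "turn": 1.01, "claw": 8.5}, {"linear": [-16, -17.4, 8.5], "turn": 1.01, "claw": 8.5}, {"linear": [-16, -17.4, 8.5], "turn": 1.01, "claw": 8.5}]}}

```text
time_s: 2.98
eef_pos: [0.4953, -0.1368, 0.1996]
tool_rot: [0.878, 0.478, -0.001, -0.001]
wrist_force: [0.8, 0.0, -0.1]
gripper_width: 0.996
```

Emit:
{"op": "step_arm", "data": {"rows": [{"linear": [0, 0, 0], "turn": 0.01, "claw": 8.5}, {"linear": [0, 0, 0], "turn": 0.01, "claw": 8.5}, {"linear": [0, 0, 0], "turn": 0.01, "claw": 8.5}]}}

```text
time_s: 3.23
eef_pos: [0.4974, -0.1351, 0.2007]
tool_rot: [0.877, 0.48, 0.0, 0.0]
wrist_force: [-0.6, 0.3, 0.1]
gripper_width: 0.996
```

```bash
python3 - <<'E'
from h import *
s=robot.sense(); print(s["eef_pos"],yawy())
shot("wrist","w2")
for t in ["crank_hub","crank_tip"]:
    for r in nets.pinpoint("wrist",t)[:3]: print(t,np.round(r["point"],4),round(r["conf"],2))
E
```

```text
[ 0.4973686  -0.13509089  0.20069232] -32.65544566982709
crank_hub [ 0.4965 -0.1415  0.0118] 0.92
crank_tip [ 0.5369 -0.0713  0.0116] 0.81
```

View pics/w2.png

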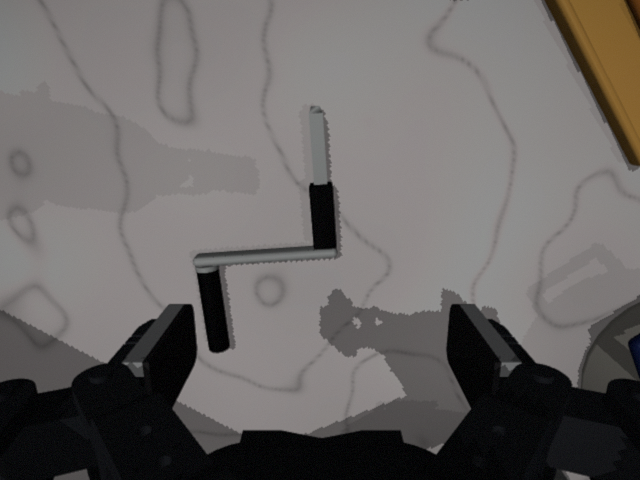

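```bash
python3 - <<'E'
from h import *
z=np.load("pics/w2.npz"); p=z["p"]
big=cv2.resize(p[95:275,270:370],None,fx=3.2,fy=3.2,interpolation=cv2.INTER_NEAREST)
big=np.clip(big.astype(float)*1.6,0,255).astype(np.uint8)
cv2.imwrite("pics/w2c.png",big[:,:,::-1])
for r in (120,140,160,175,195,210,225,240): print(r,p[r,300:345,0])
E
```

```text
120 [141 134 133 133 136 135 134 134 130 124 118 119 118 118 120 119 118 119
 120 118 118 118 116 104  94  95 107 134 142 142 142 142 143 143 143 144
 144 144 144 141 141 143 143 143 142]
140 [143 140 139 131 134 133 133 134 134 132 129 118 117 118 120 118 118 118
 118 118 118 118 118 116 108  94  92  93 100 121 144 145 144 145 145 144
 142 144 145 143 144 144 143 144 144]
160 [142 141 140 133 133 133 132 133 134 133 132 129 123 117 118 118 117 116
 117 116 118 116 116 116 116 110  95  90  92  94 112 142 144 145 144 143
 143 143 144 143 145 144 146 144 143]
175 [141 142 142 142 139 133 131 129 131 132 133 131 131 122 118 117 116 117
 116 116 116 116 115 116 116 117 110  97  92  94 105 133 143 145 144 144
 141 143 145 143 144 143 143 144 143]
195 [135 133 131 131 130 131 131 131 119  62  11   4   6   4   9   5  13   7
   7   7   4   3   7  10   4   4   5   8   6  10   0   3  11  54  95  93
  92 104 131 143 143 143 144 144 144]
210 [141 141 135 130 130 132 132 131 131 124  91  22   3   6  12   5  11  10
   7   9   7   9   6   9   8   2   6   9   7   8   4   5   0  12  48  84
  85  87  97 125 135 139 141 143 144]
225 [140 139 133 130 130 130 130 128 131 133 133 118  35   2   7  10   2   0
   5   8   9  11   9   4   4   7   1   8   6   0  10   6   5   7  14  51
  93  92  93 103 130 140 139 139 136]
240 [140 140 141 139 138 133 130 134 133 131 131 132 117  43   0   5   4   7
   8   6   3  16   7   6   3   4   4   9   9   6   0   3   0   3   9  13
  53  91  92  91  98 121 140 142 140]
```

View pics/w2c.png

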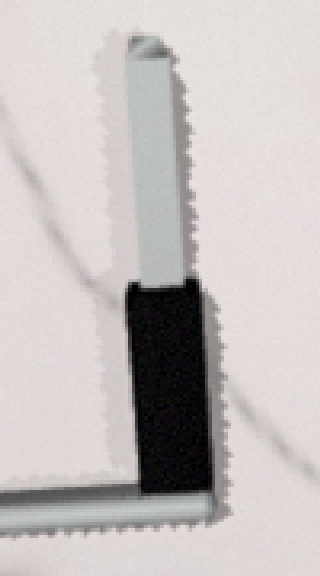

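```bash
python3 - <<'E'
from h import *
z=np.load("pics/w2.npz"); p=z["p"]; ci=dict(mtx=z["mtx"],eye=z["eye"],orientation=z["orientation"])
def cross(row,a,b,t,up):
    r=p[row,:,0].astype(float)
    for k in range(a,b):
        if (r[k]>=t)!=(r[k+1]>=t): return k+(t-r[k])/(r[k+1]-r[k])
rows=np.arange(192,245); L=[cross(r,300,320,65,0) for r in rows]; Rr=[cross(r,325,345,50,0) for r in rows]
PL=atz(ci,L,rows,.018); PR=atz(ci,Rr,rows,.018)
def fit(P):
    c=P.mean(0); u=np.linalg.svd(P[:,:2]-c[:2])[2][0]; u*=np.sign(u[1]); return c,np.degrees(np.arctan2(u[1],u[0])),u
for n,P in(("L",PL),("R",PR)): print(n,fit(P)[:2])
M=(PL+PR)/2; c,a,u=fit(M); print("hub axis",a,"width",np.abs(np.cross(u,(PR-PL)[:,:2])).mean())
rows=np.arange(118,180); TL=[cross(r,304,318,125,0) for r in rows]; TR=[cross(r,318,332,112,0) for r in rows]
ok=[i for i in range(len(rows)) if TL[i] and TR[i]]; T=(atz(ci,np.array(TL)[ok],rows[ok],.014)+atz(ci,np.array(TR)[ok],rows[ok],.014))/2
ct,at,ut=fit(T); print("tang axis",ct,at)
allp=np.r_[M[:,:2],T[:,:2]]; c3,a3,u3=fit(np.c_[allp,allp[:,0]*0]); print("both",a3,a3-90)
for n,(uu,v,zz) in dict(front=(320,186.,.018),back=(325,248.7,.018),noseTop=(316,107.,.011),tap=(316,112.5,.014),tap2=(316,113,.014)).items():
    q=atz(ci,uu,v,zz)[0]; print(n,q,"along",(q[:2]-c3[:2])@u3)
print("c",c3,u3)
col=p[176:192,320,0],p[176:192,312,0],p[244:258,325,0],p[102:118,316,0]; [print(x) for x in col]
E
```

```text
L (array([ 0.48720115, -0.13749808,  0.018     ]), np.float64(61.409584967516))
R (array([ 0.50206386, -0.14702563,  0.018     ]), np.float64(61.35736093600446))
hub axis 61.38340512303795 width 0.017610326072658354
tang axis [ 0.51893671 -0.09723881  0.014     ] 61.094450239787214
both 61.55830778298732 -28.44169221701268
front [ 0.50606351 -0.12067834  0.018     ] along -0.0031615072574754967
back [ 0.4831242  -0.16351086  0.018     ] along -0.05174940863844135
noseTop [ 0.53378576 -0.0721656   0.011     ] along 0.05269897366671763
tap [ 0.53175795 -0.07536908  0.014     ] along 0.04891636262955421
tap2 [ 0.53157237 -0.07565651  0.014     ] along 0.04857524229943466
c [ 0.50773564 -0.11798856  0.        ] [0.47626417 0.87930224]
[116 116 115 114 113 116 117 109  75  22   1   0   1   5   7   7]
[130 131 129 131 132 130 107  31   0   0   0   2  10   7   8   5]
[  9   6   3   4  18  59  96 107 117 122 118 110 100  89]
[143 142 142 133 113 115 114 103  96  86  86 104 119 119 118 119]<stdin>:12: DeprecationWarning: Arrays of 2-dimensional vectors are deprecated. Use arrays of 3-dimensional vectors instead. (deprecated in NumPy 2.0)
```

Emit:
{"op": "step_arm", "data": {"rows": [{"linear": [-0.75, 0.15, 4], "turn": -0.071, "claw": 5}, {"linear": [-0.75, 0.15, 8], "turn": -0.071, "claw": 5}, {"linear": [-0.75, 0.15, 12], "turn": -0.071, "claw": 5}, {"linear": [-0.75, 0.15, 14], "turn": -0.071, "claw": 5}, {"linear": [-0.75, 0.15, 15], "turn": -0.071, "claw": 5}, {"linear": [-0.75, 0.15, 15.5], "turn": -0.071, "claw": 5}, {"linear": [-0.75, 0.15, 15.5], "turn": -0.071, "claw": 5}, {"linear": [-0.75, 0.15, 15.5], "turn": -0.071, "claw": 5}]}}

```text
time_s: 4.05
eef_pos: [0.4954, -0.1434, 0.0464]
tool_rot: [0.861, 0.509, 0.001, 0.001]
wrist_force: [0.1, -0.7, 0.4]
gripper_width: 0.59
```

```bash
python3 - <<'E'
from h import *
s=robot.sense(); print(s["eef_pos"],yawy(),s["wrist_force"],s["gripper_width"], tool(np.array([.4946,-.1422,.017])-s["eef_pos"]))
shot("wrist","w3")
E
```

```text
[ 0.4954226  -0.1434065   0.04637438] -28.836058559761224 [ 0.12176578 -0.73624851  0.44184051] 0.5898063160896835 [ 0.06588702 -0.13610366  2.93717563]
```

View pics/w3.png

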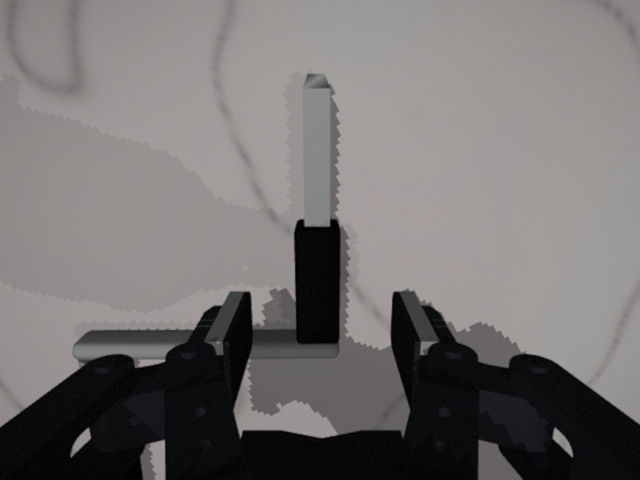

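The tang and hub (column ~317) sit centred between the pads and parallel to the tool. I'll descend.

Emit:
{"op": "step_arm", "data": {"rows": [{"linear": [0, -0.1, 1.5], "turn": 0, "claw": 5}, {"linear": [0, -0.1, 2.4], "turn": 0, "claw": 5}, {"linear": [0, -0.1, 2.8], "turn": 0, "claw": 5}, {"linear": [0, -0.1, 2.9], "turn": 0, "claw": 5}, {"linear": [0, -0.1, 2.9], "turn": 0, "claw": 5}]}}

```text
time_s: 4.52
eef_pos: [0.4935, -0.1427, 0.0165]
tool_rot: [0.861, 0.508, -0.0, 0.0]
wrist_force: [-0.0, -0.6, -1.3]
gripper_width: 0.586
```

```bash
python3 - <<'E'
from h import *
s=robot.sense(); print(s["eef_pos"],yawy(),s["wrist_force"],s["gripper_width"], tool(np.array([.4946,-.1422,.017])-s["eef_pos"]))
shot("wrist","w4")
E
```

```text
[ 0.49354869 -0.14269628  0.01649654] -28.87325063712966 [-0.02279291 -0.63297923 -1.33104987] 0.585516585453249 [ 0.0942182   0.06810207 -0.05035072]
```

View pics/w4.png

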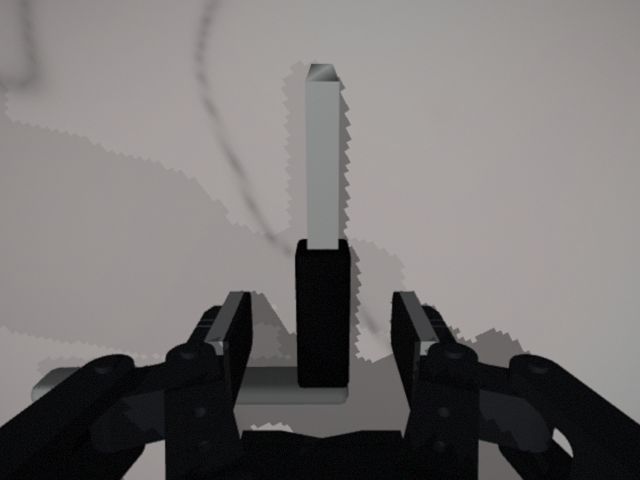

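Emit:
{"op": "step_arm", "data": {"rows": [{"linear": [0, 0, 0], "turn": 0, "claw": 1}, {"linear": [0, 0, 0], "turn": 0, "claw": 1}, {"linear": [0, 0, 0], "turn": 0, "claw": 1}, {"linear": [0, 0, 0], "turn": 0, "claw": 1}, {"linear": [0, 0, 0], "turn": 0, "claw": 1}, {"linear": [0, 0, 0], "turn": 0, "claw": 1}], "grip_force": 70}}

```text
time_s: 5.07
eef_pos: [0.4938, -0.1428, 0.017]
tool_rot: [0.861, 0.509, 0.0, 0.0]
wrist_force: [-0.3, -0.2, 5.4]
gripper_width: 0.188
```

Emit:
{"op": "step_arm", "data": {"rows": [{"linear": [0, 0, 0], "turn": 0, "claw": 1}, {"linear": [0, 0, -1], "turn": 0, "claw": 1}, {"linear": [0, 0, -3], "turn": 0, "claw": 1}, {"linear": [0, 0, -5], "turn": 0, "claw": 1}, {"linear": [0, 0, -5], "turn": 0, "claw": 1}]}}

```text
time_s: 5.48
eef_pos: [0.4955, -0.1435, 0.0697]
tool_rot: [0.861, 0.509, 0.002, 0.002]
wrist_force: [1.0, -0.2, -1.0]
gripper_width: 0.189
```

```bash
python3 - <<'E'
from h import *
s=robot.sense(); print(s["eef_pos"],yawy(),s["wrist_force"],s["ft_torque"],s["gripper_width"])
shot("wrist","w5")
E
```

```text
[ 0.49550497 -0.14345375  0.06971136] -28.870454801567316 [ 1.02691212 -0.24523761 -0.9699767 ] [ 0.01796349 -0.0682161   0.04563825] 0.1886952121517977
```

View pics/w5.png

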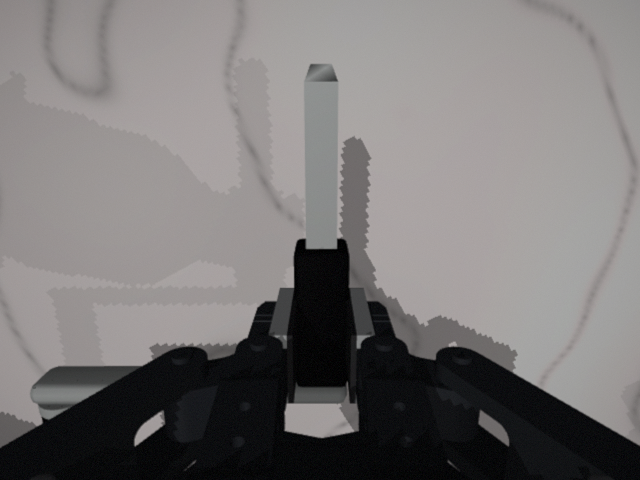

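```bash
cat >> h.py <<'E'
def tang(name, s, zc=.008, rows=None):
    """tang edges in tool frame with tang centre plane zc ahead of TCP (tool z), top face zc-.005"""
    z=np.load(f"pics/{name}.npz"); p,d=z["p"],z["d"]; ci=dict(mtx=z["mtx"],eye=z["eye"],orientation=z["orientation"])
    r=R.from_quat(s["tool_rot"]); T=s["eef_pos"]
    rows=np.arange(90,235) if rows is None else rows
    g=cv2.GaussianBlur(p[...,1].astype(float),(3,3),0); gx=cv2.Sobel(g,cv2.CV_64F,1,0,ksize=3)
    L=[];Rr=[];ok=[]
    for v in rows:
        a=np.argmax(np.abs(gx[v,296:314]))+296; b=np.argmax(np.abs(gx[v,328:348]))+328
        sub=lambda k:k+(abs(gx[v,k-1])-abs(gx[v,k+1]))/(2*(abs(gx[v,k-1])-2*abs(gx[v,k])+abs(gx[v,k+1]))+1e-9)
        L.append(sub(a));Rr.append(sub(b))
    eye=r.inv().apply(ci["eye"]-T)
    def pl(U):
        q=r.inv().apply(ray(ci,np.array(U),np.array(rows,float))); t=(zc-.005-eye[2])/q[:,2]; return eye+q*t[:,None]
    return pl(L),pl(Rr),d,ci
E
python3 - <<'E'
from h import *
s=robot.sense()
PL,PR,d,ci=tang("w5",s)
for n,P in(("L",PL),("R",PR),("M",(PL+PR)/2)):
    f=np.polyfit(P[:,0],P[:,1],1); e=P[:,1]-np.polyval(f,P[:,0]); w=abs(e)<.0005; f=np.polyfit(P[w,0],P[w,1],1); print(n,w.sum(),"slope deg",np.degrees(f[0]),"y at x=0",f[1],"x range",P[[0,-1],0])
print("w",(PR-PL)[::20,1])
r=R.from_quat(s["tool_rot"])
u=np.full(8,321); v=np.array([90,110,130,150,170,190,210,225]); dd=np.array([np.median(d[a-3:a+4,314:329]) for a in v])
Q=r.inv().apply(ci["eye"]+ray(ci,u.astype(float),v.astype(float))*dd[:,None]-s["eef_pos"]); print(Q.round(4))
f=np.polyfit(Q[:,0],Q[:,2],1); print("pitch deg",np.degrees(f[0]),f[1])
E
```

```text
L 140 slope deg -0.23126996162920777 y at x=0 -0.004183362829948716 x range [0.07493519 0.03052578]
R 92 slope deg -2.6516523032496435 y at x=0 0.009015559917209504 x range [0.07493654 0.03052413]
M 129 slope deg -1.3952935239903852 y at x=0 0.002386978541904872 x range [0.07493587 0.03052496]
w [0.01017523 0.01010558 0.01012284 0.0116769  0.01140538 0.0112138
 0.01164364 0.01100539]
[[0.0748 0.0007 0.001 ]
 [0.0692 0.0007 0.001 ]
 [0.0635 0.0007 0.0009]
 [0.0576 0.0007 0.0009]
 [0.0515 0.0007 0.0009]
 [0.0453 0.0007 0.0009]
 [0.039  0.0007 0.0009]
 [0.0341 0.0007 0.0009]]
pitch deg 0.1413868279917384 0.0007915818963768229
```

Emit:
{"op": "step_arm", "data": {"rows": [{"linear": [0, 0, -3.7], "turn": 0, "claw": 1}, {"linear": [4, 0, -3.7], "turn": -0.12, "claw": 1}, {"linear": [8, -0.4, -3.7], "turn": -0.24, "claw": 1}, {"linear": [12, -0.9, -3.7], "turn": -0.36, "claw": 1}, {"linear": [16, -0.9, -3.7], "turn": -0.48, "claw": 1}, {"linear": [18, -0.9, -3.7], "turn": -0.6, "claw": 1}, {"linear": [19, -0.9, -3.7], "turn": -0.72, "claw": 1}, {"linear": [20, -0.9, -3.7], "turn": -0.84, "claw": 1}]}}

```text
time_s: 6.2
eef_pos: [0.582, 0.0385, 0.1023]
tool_rot: [0.576, 0.818, -0.0, -0.001]
wrist_force: [0.0, -0.5, -1.0]
gripper_width: 0.191
```

```bash
python3 - <<'E'
from h import *
s=robot.sense(); print(s["eef_pos"],yawy(),s["wrist_force"],s["gripper_width"], tool(np.array([.5967,.0589,.1065])-s["eef_pos"]),np.radians(yawy()-24.3))
E
```

```text
[0.58198606 0.03852311 0.10233212] 19.70242652431582 [ 0.0369138  -0.48357724 -1.02675273] 0.19139379955903968 [ 1.4225477   2.07166438 -0.41887115] -0.08024279475304844
```

Emit:
{"op": "step_arm", "data": {"rows": [{"linear": [1.2, 1.6, 0], "turn": -0.08, "claw": 1}, {"linear": [1.2, 1.6, 0], "turn": -0.08, "claw": 1}, {"linear": [1.2, 1.6, 0], "turn": -0.08, "claw": 1}, {"linear": [1.2, 1.6, 0], "turn": -0.08, "claw": 1}]}}

```text
time_s: 6.53
eef_pos: [0.5923, 0.0532, 0.1025]
tool_rot: [0.546, 0.838, -0.001, -0.001]
wrist_force: [0.4, 0.0, -0.7]
gripper_width: 0.187
```

```bash
cat > look.py <<'E'
from h import *
import sys
n=sys.argv[1]
s=robot.sense(); print(s["eef_pos"].round(4),round(yawy(),2),s["wrist_force"].round(2),round(s["gripper_width"],3))
p,d,ci=shot("wrist",n)
cv2.imwrite(f"pics/{n}b.png",np.clip(p[:,:,::-1].astype(float)*1.5,0,255).astype(np.uint8))
np.savez("pics/"+n+"_s.npz",**s)
E
python3 look.py w6
```

```text
[0.5923 0.0532 0.1025] 23.77 [ 0.44  0.01 -0.74] 0.187
```

View pics/w6b.png

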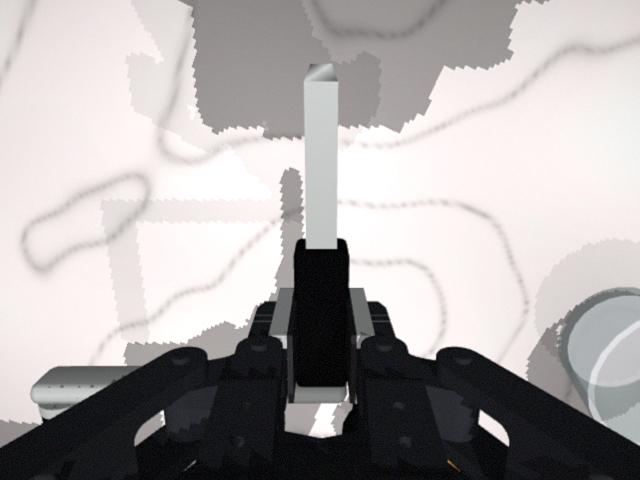

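```bash
python3 - <<'E'
from h import *
s=robot.sense(); print(tool(np.array([.5896,.0743,.1065])-s["eef_pos"]))
E
```

```text
[ 2.06104335  0.61588852 -0.38271041]
```

Emit:
{"op": "step_arm", "data": {"rows": [{"linear": [0.5, 0.6, -0.4], "turn": -0.01, "claw": 1}, {"linear": [1.4, 0.6, -0.4], "turn": -0.01, "claw": 1}, {"linear": [1.4, 0.6, -0.4], "turn": -0.01, "claw": 1}, {"linear": [1.4, 0.6, -0.4], "turn": -0.01, "claw": 1}]}}

```text
time_s: 6.92
eef_pos: [0.5927, 0.0691, 0.1074]
tool_rot: [0.541, 0.841, -0.0, -0.0]
wrist_force: [-0.2, 0.1, -1.0]
gripper_width: 0.193
```

```bash
python3 look.py w7; python3 - <<'E'
from h import *
shot("scene","s7")
p=np.load("pics/s7.npz")["p"]; cv2.imwrite("pics/s7c.png",cv2.resize(p[170:290,340:500],None,fx=4.8,fy=4.8,interpolation=cv2.INTER_CUBIC)[:,:,::-1])
E
```

```text
[0.5927 0.0691 0.1074] 24.43 [-0.15  0.14 -1.03] 0.193
```

View pics/w7b.png

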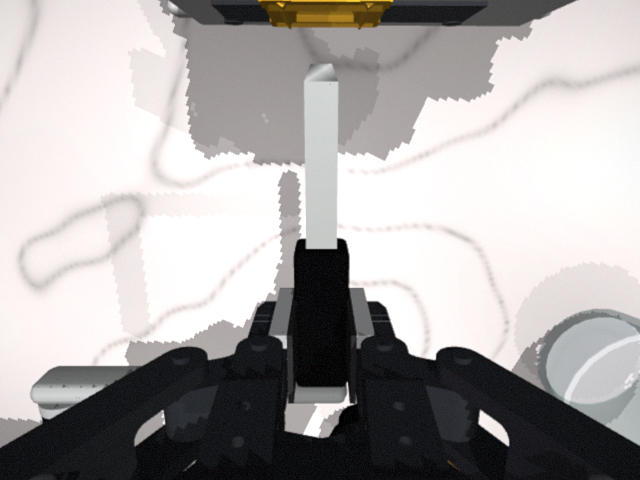

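View pics/s7c.png

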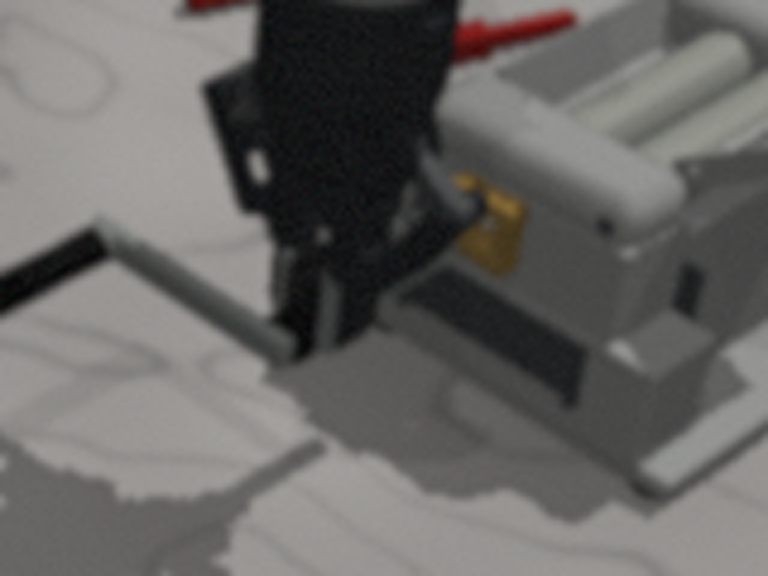

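```bash
python3 - <<'E'
import cv2,numpy as np
p=np.load("pics/w7.npz")["p"]; b=cv2.resize(p[0:100,240:410],None,fx=4.6,fy=4.6,interpolation=cv2.INTER_CUBIC); b=np.clip(b.astype(float)*1.8,0,255).astype(np.uint8); cv2.imwrite("pics/w7c.png",b[:,:,::-1])
E
```

```text
(no output)
```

View pics/w7c.png

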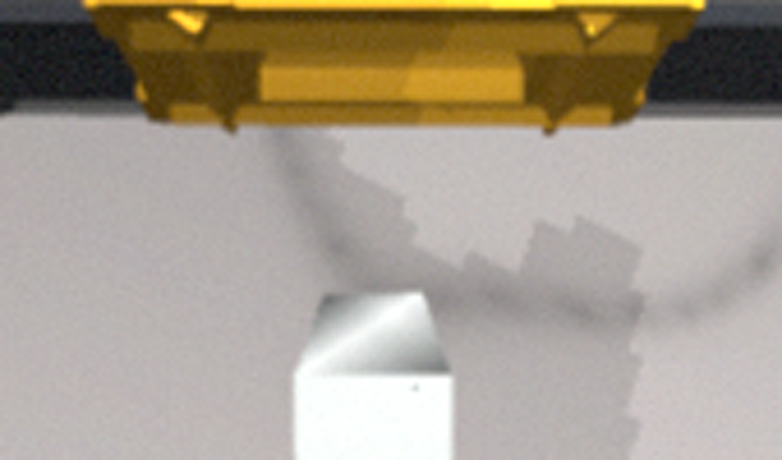

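```bash
python3 - <<'E'
from h import *
z=np.load("pics/w7.npz"); p=z["p"]; g=cv2.GaussianBlur(p[...,1].astype(float),(3,3),0); gy=cv2.Sobel(g,cv2.CV_64F,0,1,ksize=3)
def fit(C,a,b,sg,lab):
    V=[]
    for c in C:
        col=sg*gy[a:b,c]; k=int(np.argmax(col)); k=min(max(k,1),len(col)-2); den=col[k-1]-2*col[k]+col[k+1]; V.append(a+k+(col[k-1]-col[k+1])/(2*den) if den else a+k)
    V=np.array(V); w=np.ones(len(C),bool)
    for _ in range(4):
        f=np.polyfit(C[w],V[w],1); w=abs(V-np.polyval(f,C))<.7
    print(lab,f.round(4),"deg",np.degrees(np.arctan(f[0])).round(2),w.sum(),len(C),"rms",np.std((V-np.polyval(f,C))[w]).round(3))
fit(np.r_[200:268,390:520],18,34,1,"machine lower edge")
fit(np.r_[200:268],18,34,1,"L"); fit(np.r_[390:520],18,34,1,"R")
fit(np.arange(280,372),20,34,1,"boss bottom")
fit(np.arange(265,390),0,6,-1,"boss top")
fit(np.arange(300,350),10,20,1,"bore a")
fit(np.arange(306,337),76,90,1,"tang taper edge"); 
E
```

```text
machine lower edge [4.70000e-03 2.32171e+01] deg 0.27 192 198 rms 0.194
L [4.00000e-03 2.34183e+01] deg 0.23 67 68 rms 0.222
R [6.60000e-03 2.23568e+01] deg 0.38 125 130 rms 0.162
boss bottom [3.80000e-03 2.56723e+01] deg 0.22 84 92 rms 0.086
boss top [1.0000e-04 1.3015e+00] deg 0.01 120 125 rms 0.152
bore a [7.30000e-03 1.17653e+01] deg 0.42 50 50 rms 0.065
tang taper edge [-1.33000e-02  8.53957e+01] deg -0.76 26 31 rms 0.074
```

Emit:
{"op": "step_arm", "data": {"rows": [{"linear": [0, 0.12, 0], "turn": 0.006, "claw": 1}, {"linear": [0.4, 0.12, 0], "turn": 0.006, "claw": 1}, {"linear": [0.9, 0.12, 0], "turn": 0.006, "claw": 1}, {"linear": [0.9, 0.12, 0], "turn": 0.006, "claw": 1}, {"linear": [0.9, 0.12, 0], "turn": 0.006, "claw": 1}]}}

```text
time_s: 7.43
eef_pos: [0.5902, 0.0777, 0.1072]
tool_rot: [0.544, 0.839, -0.0, -0.0]
wrist_force: [0.6, 0.2, -1.6]
gripper_width: 0.189
```

```bash
python3 look.py w8; python3 - <<'E'
import cv2,numpy as np
p=np.load("pics/w8.npz")["p"]; b=cv2.resize(p[0:100,240:410],None,fx=4.6,fy=4.6,interpolation=cv2.INTER_CUBIC); b=np.clip(b.astype(float)*1.8,0,255).astype(np.uint8); cv2.imwrite("pics/w8c.png",b[:,:,::-1])
E
```

```text
[0.5902 0.0777 0.1072] 24.1 [ 0.63  0.21 -1.63] 0.189
```

View pics/w8c.png

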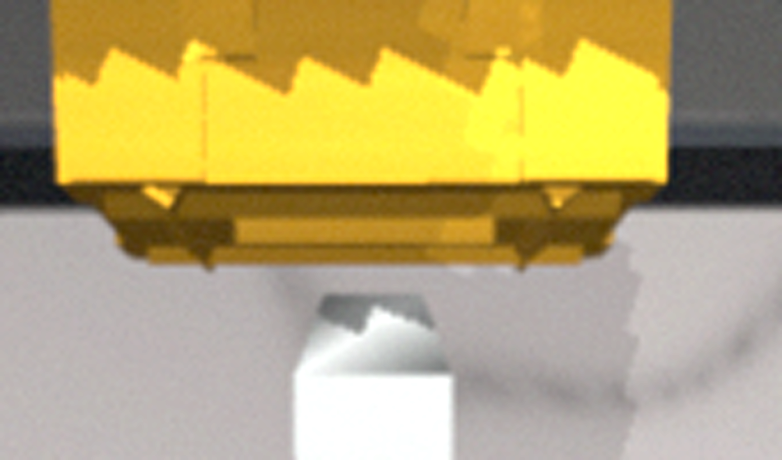

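Emit:
{"op": "step_arm", "data": {"rows": [{"linear": [0, -0.06, 0], "turn": 0, "claw": 1}, {"linear": [0.1, -0.06, 0], "turn": 0, "claw": 1}, {"linear": [0.25, -0.06, 0], "turn": 0, "claw": 1}, {"linear": [0.35, -0.06, 0], "turn": 0, "claw": 1}, {"linear": [0.45, -0.06, 0], "turn": 0, "claw": 1}, {"linear": [0.5, -0.06, 0], "turn": 0, "claw": 1}, {"linear": [0.5, -0.06, 0], "turn": 0, "claw": 1}]}}

```text
time_s: 8.07
eef_pos: [0.5879, 0.0818, 0.1073]
tool_rot: [0.544, 0.839, -0.0, 0.0]
wrist_force: [-0.5, 0.3, -1.3]
gripper_width: 0.188
```

```bash
cat >> look.py <<'E'
b=cv2.resize(p[0:100,240:410],None,fx=4.6,fy=4.6,interpolation=cv2.INTER_CUBIC); b=np.clip(b.astype(float)*1.8,0,255).astype(np.uint8); cv2.imwrite(f"pics/{n}c.png",b[:,:,::-1])
E
python3 look.py w9
```

```text
[0.5879 0.0818 0.1073] 24.07 [-0.5   0.31 -1.28] 0.188
```

View pics/w9c.png

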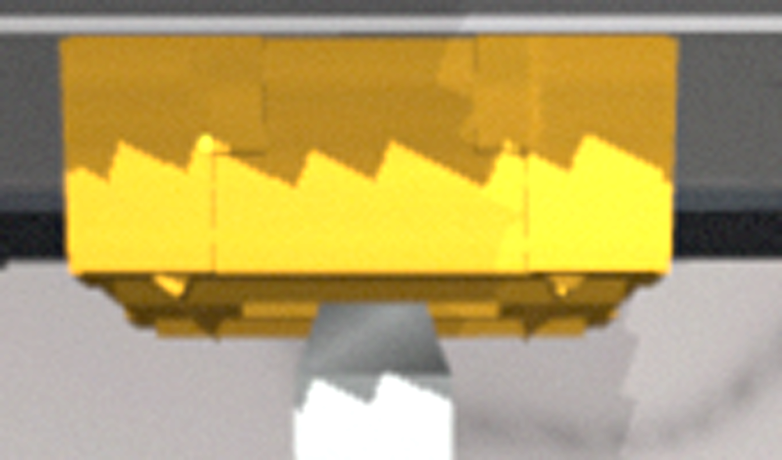

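Emit:
{"op": "step_arm", "data": {"rows": [{"linear": [0.1, -0.02, 0], "turn": 0, "claw": 1}, {"linear": [0.2, -0.02, 0], "turn": 0, "claw": 1}, {"linear": [0.3, -0.02, 0], "turn": 0, "claw": 1}, {"linear": [0.4, -0.02, 0], "turn": 0, "claw": 1}, {"linear": [0.5, -0.02, 0], "turn": 0, "claw": 1}]}}

```text
time_s: 8.53
eef_pos: [0.5856, 0.0863, 0.1073]
tool_rot: [0.544, 0.839, -0.0, -0.0]
wrist_force: [-1.2, -1.0, -0.6]
gripper_width: 0.193
```

Emit:
{"op": "step_arm", "data": {"rows": [{"linear": [0.1, 0, 0], "turn": 0, "claw": 1}, {"linear": [0.2, 0, 0], "turn": 0, "claw": 1}, {"linear": [0.3, 0, 0], "turn": 0, "claw": 1}]}}

```text
time_s: 8.78
eef_pos: [0.5844, 0.089, 0.1073]
tool_rot: [0.544, 0.839, -0.0, -0.0]
wrist_force: [0.4, -0.0, -0.9]
gripper_width: 0.191
```

```bash
python3 look.py w10
```

```text
[0.5844 0.089  0.1073] 24.07 [ 0.42 -0.03 -0.89] 0.191
```

View pics/w10c.png

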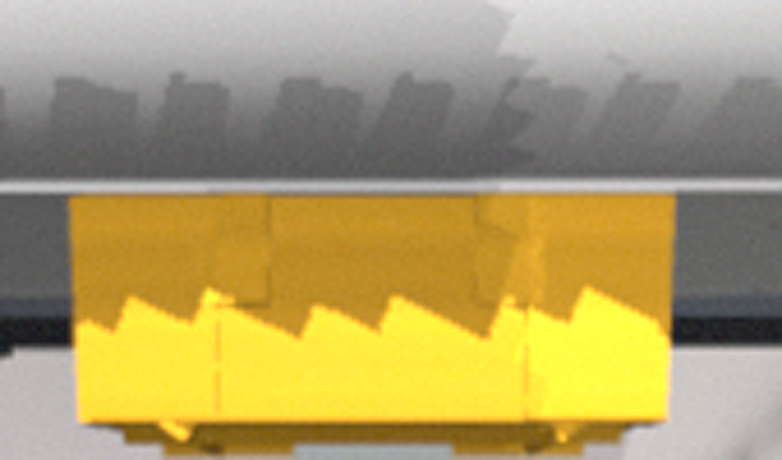

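Emit:
{"op": "step_arm", "data": {"rows": [{"linear": [0.1, 0, 0], "turn": 0, "claw": 1}, {"linear": [0.2, 0, 0], "turn": 0, "claw": 1}, {"linear": [0.3, 0, 0], "turn": 0, "claw": 1}, {"linear": [0.4, 0, 0], "turn": 0, "claw": 1}]}}

```text
time_s: 9.17
eef_pos: [0.5828, 0.0927, 0.1073]
tool_rot: [0.544, 0.839, -0.0, 0.0]
wrist_force: [0.1, -0.6, -2.2]
gripper_width: 0.19
```

Emit:
{"op": "step_arm", "data": {"rows": [{"linear": [0.1, 0, 0], "turn": 0, "claw": 1}, {"linear": [0.2, 0, 0], "turn": 0, "claw": 1}, {"linear": [0.3, 0, 0], "turn": 0, "claw": 1}]}}

```text
time_s: 9.42
eef_pos: [0.5815, 0.0954, 0.1073]
tool_rot: [0.544, 0.839, -0.0, -0.0]
wrist_force: [-0.6, 0.3, -1.6]
gripper_width: 0.191
```

Emit:
{"op": "step_arm", "data": {"rows": [{"linear": [0.1, 0, 0], "turn": 0, "claw": 1}, {"linear": [0.2, 0, 0], "turn": 0, "claw": 1}]}}

```text
time_s: 9.58
eef_pos: [0.5808, 0.0972, 0.1073]
tool_rot: [0.544, 0.839, -0.0, 0.0]
wrist_force: [0.2, 0.4, -1.4]
gripper_width: 0.19
```

Emit:
{"op": "step_arm", "data": {"rows": [{"linear": [0.1, 0, 0], "turn": 0, "claw": 1}, {"linear": [0.2, 0, 0], "turn": 0, "claw": 1}]}}

```text
time_s: 9.75
eef_pos: [0.5799, 0.0991, 0.1073]
tool_rot: [0.544, 0.839, -0.0, -0.0]
wrist_force: [0.1, 1.7, -0.9]
gripper_width: 0.191
```

Emit:
{"op": "step_arm", "data": {"rows": [{"linear": [0.1, 0, 0], "turn": 0, "claw": 1}, {"linear": [0.2, 0, 0], "turn": 0, "claw": 1}]}}

```text
time_s: 9.92
eef_pos: [0.5792, 0.1009, 0.1073]
tool_rot: [0.544, 0.839, -0.0, 0.0]
wrist_force: [-0.8, -0.2, -1.7]
gripper_width: 0.189
```

Emit:
{"op": "step_arm", "data": {"rows": [{"linear": [0.1, 0, 0], "turn": 0, "claw": 1}, {"linear": [0.2, 0, 0], "turn": 0, "claw": 1}]}}

```text
time_s: 10.08
eef_pos: [0.5783, 0.1027, 0.1073]
tool_rot: [0.544, 0.839, -0.0, -0.0]
wrist_force: [0.4, 0.2, -1.7]
gripper_width: 0.191
```

Emit:
{"op": "step_arm", "data": {"rows": [{"linear": [0.1, 0, 0], "turn": 0, "claw": 1}, {"linear": [0.2, 0, 0], "turn": 0, "claw": 1}]}}

```text
time_s: 10.25
eef_pos: [0.5777, 0.1043, 0.1073]
tool_rot: [0.544, 0.839, -0.0, 0.0]
wrist_force: [1.3, -2.4, -1.5]
gripper_width: 0.191
```

Emit:
{"op": "step_arm", "data": {"rows": [{"linear": [0.1, 0, 0], "turn": 0, "claw": 1}, {"linear": [0.2, 0, 0], "turn": 0, "claw": 1}]}}

```text
time_s: 10.42
eef_pos: [0.577, 0.1058, 0.1074]
tool_rot: [0.544, 0.839, -0.0, 0.0]
wrist_force: [1.4, -3.5, -2.2]
gripper_width: 0.186
```

Emit:
{"op": "step_arm", "data": {"rows": [{"linear": [0.05, 0, 0], "turn": 0, "claw": 1}, {"linear": [0.1, 0, 0], "turn": 0, "claw": 1}]}}

```text
time_s: 10.58
eef_pos: [0.5765, 0.107, 0.1073]
tool_rot: [0.544, 0.839, -0.0, 0.0]
wrist_force: [1.5, -3.3, -1.8]
gripper_width: 0.19
```

Emit:
{"op": "step_arm", "data": {"rows": [{"linear": [0.05, 0, 0], "turn": 0, "claw": 1}, {"linear": [0.1, 0, 0], "turn": 0, "claw": 1}]}}

```text
time_s: 10.75
eef_pos: [0.5761, 0.108, 0.1073]
tool_rot: [0.544, 0.839, -0.0, 0.0]
wrist_force: [0.8, -3.3, -2.5]
gripper_width: 0.187
```

Emit:
{"op": "step_arm", "data": {"rows": [{"linear": [0.05, 0, 0], "turn": 0, "claw": 1}, {"linear": [0.1, 0, 0], "turn": 0, "claw": 1}]}}

```text
time_s: 10.92
eef_pos: [0.5756, 0.109, 0.1073]
tool_rot: [0.544, 0.839, -0.0, 0.0]
wrist_force: [1.3, -2.9, -2.2]
gripper_width: 0.186
```

Emit:
{"op": "step_arm", "data": {"rows": [{"linear": [0.05, 0, 0], "turn": 0, "claw": 1}, {"linear": [0.1, 0, 0], "turn": 0, "claw": 1}]}}

```text
time_s: 11.08
eef_pos: [0.5751, 0.1099, 0.1073]
tool_rot: [0.544, 0.839, -0.0, -0.0]
wrist_force: [1.1, -2.2, -2.1]
gripper_width: 0.188
```

Emit:
{"op": "step_arm", "data": {"rows": [{"linear": [0.05, 0, 0], "turn": 0, "claw": 1}, {"linear": [0.1, 0, 0], "turn": 0, "claw": 1}]}}

```text
time_s: 11.25
eef_pos: [0.5746, 0.1109, 0.1073]
tool_rot: [0.544, 0.839, -0.0, -0.0]
wrist_force: [0.5, -2.5, -2.2]
gripper_width: 0.189
```

Emit:
{"op": "step_arm", "data": {"rows": [{"linear": [0.05, 0, 0], "turn": 0, "claw": 1}, {"linear": [0.1, 0, 0], "turn": 0, "claw": 1}]}}

```text
time_s: 11.42
eef_pos: [0.5742, 0.1118, 0.1073]
tool_rot: [0.544, 0.839, -0.0, 0.0]
wrist_force: [0.5, -2.8, -3.7]
gripper_width: 0.189
```

Emit:
{"op": "step_arm", "data": {"rows": [{"linear": [0.05, 0, 0], "turn": 0, "claw": 1}, {"linear": [0.1, 0, 0], "turn": 0, "claw": 1}]}}

```text
time_s: 11.58
eef_pos: [0.5738, 0.1127, 0.1073]
tool_rot: [0.544, 0.839, -0.0, -0.0]
wrist_force: [1.5, -4.1, -2.5]
gripper_width: 0.19
```

Emit:
{"op": "step_arm", "data": {"rows": [{"linear": [0.05, 0, 0], "turn": 0, "claw": 1}, {"linear": [0.1, 0, 0], "turn": 0, "claw": 1}]}}

```text
time_s: 11.75
eef_pos: [0.5734, 0.1136, 0.1073]
tool_rot: [0.544, 0.839, -0.0, -0.0]
wrist_force: [1.1, -3.3, -1.2]
gripper_width: 0.185
```

Emit:
{"op": "step_arm", "data": {"rows": [{"linear": [0.05, 0, 0], "turn": 0, "claw": 1}, {"linear": [0.1, 0, 0], "turn": 0, "claw": 1}]}}

```text
time_s: 11.92
eef_pos: [0.5731, 0.1143, 0.1073]
tool_rot: [0.544, 0.839, -0.0, 0.0]
wrist_force: [1.9, -5.1, -2.0]
gripper_width: 0.188
```

Emit:
{"op": "step_arm", "data": {"rows": [{"linear": [0.03, 0, 0], "turn": 0, "claw": 1}, {"linear": [0.05, 0, 0], "turn": 0, "claw": 1}]}}

```text
time_s: 12.08
eef_pos: [0.5731, 0.1144, 0.1073]
tool_rot: [0.544, 0.839, -0.0, 0.001]
wrist_force: [2.2, -5.8, -2.1]
gripper_width: 0.191
```

Emit:
{"op": "step_arm", "data": {"rows": [{"linear": [0.03, 0, 0], "turn": 0, "claw": 1}, {"linear": [0.05, 0, 0], "turn": 0, "claw": 1}]}}

```text
time_s: 12.25
eef_pos: [0.5731, 0.1145, 0.1074]
tool_rot: [0.544, 0.839, -0.001, 0.001]
wrist_force: [1.9, -7.9, -2.8]
gripper_width: 0.19
```

Emit:
{"op": "step_arm", "data": {"rows": [{"linear": [0.02, 0, 0], "turn": 0, "claw": 1}, {"linear": [0.04, 0, 0], "turn": 0, "claw": 1}]}}

```text
time_s: 12.42
eef_pos: [0.5731, 0.1146, 0.1074]
tool_rot: [0.544, 0.839, -0.001, 0.001]
wrist_force: [2.5, -8.2, -2.1]
gripper_width: 0.193
```

```bash
python3 look.py w11; python3 -c "
from h import *
shot('scene','s11')
p=np.load('pics/s11.npz')['p']; cv2.imwrite('pics/s11c.png',cv2.resize(p[160:280,360:520],None,fx=4.8,fy=4.8,interpolation=cv2.INTER_CUBIC)[:,:,::-1])
s=robot.sense(); print(s['wrist_force'],s['ft_torque'],s['eef_pos'])"
```

```text
[0.5731 0.1146 0.1074] 24.11 [ 2.54 -8.22 -2.08] 0.193
[ 3.20702044 -7.61083779 -3.31091585] [-1.3596187  -0.47534038  0.11233188] [0.57313755 0.11456442 0.10745692]
```

View pics/w11b.png

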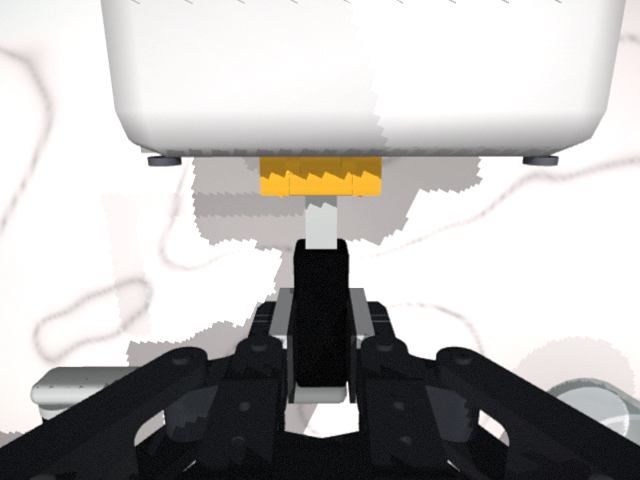

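View pics/s11c.png

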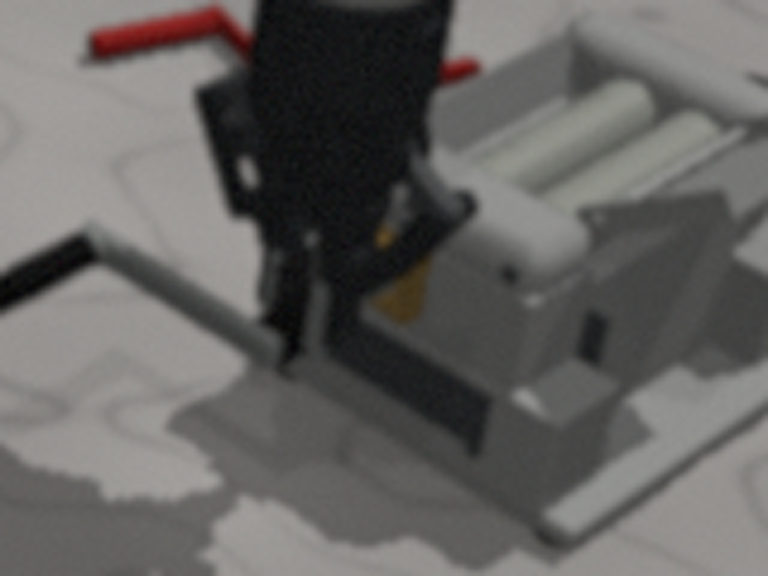

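Emit:
{"op": "step_arm", "data": {"rows": [{"linear": [0.05, 0, 0], "turn": 0, "claw": 1}, {"linear": [0.08, 0, 0], "turn": 0, "claw": 1}, {"linear": [0.08, 0, 0], "turn": 0, "claw": 1}]}}

```text
time_s: 12.77
eef_pos: [0.5732, 0.1147, 0.1075]
tool_rot: [0.544, 0.839, -0.001, 0.002]
wrist_force: [3.0, -10.4, -2.4]
gripper_width: 0.192
```

Emit:
{"op": "step_arm", "data": {"rows": [{"linear": [0.04, 0, 0], "turn": 0, "claw": 1}, {"linear": [0.04, 0, 0], "turn": 0, "claw": 1}]}}

```text
time_s: 12.93
eef_pos: [0.5732, 0.1148, 0.1076]
tool_rot: [0.544, 0.839, -0.001, 0.002]
wrist_force: [3.4, -11.1, -2.5]
gripper_width: 0.189
```

Emit:
{"op": "step_arm", "data": {"rows": [{"linear": [0.04, 0, 0], "turn": 0, "claw": 1}, {"linear": [0.04, 0, 0], "turn": 0, "claw": 1}]}}

```text
time_s: 13.1
eef_pos: [0.5732, 0.1149, 0.1076]
tool_rot: [0.544, 0.839, -0.001, 0.002]
wrist_force: [3.1, -12.6, -2.5]
gripper_width: 0.185
```

Emit:
{"op": "step_arm", "data": {"rows": [{"linear": [-0.12, 0, 0], "turn": 0, "claw": 1}, {"linear": [-0.25, 0, 0], "turn": 0, "claw": 1}, {"linear": [-0.25, 0, 0], "turn": 0, "claw": 1}]}}

```text
time_s: 13.35
eef_pos: [0.5731, 0.1144, 0.1073]
tool_rot: [0.544, 0.839, -0.0, 0.0]
wrist_force: [1.2, -5.7, -2.5]
gripper_width: 0.192
```

Push is down to about 5.7 N, still holding it home. I'll reduce the grip and release.

Emit:
{"op": "step_arm", "data": {"rows": [{"linear": [-0.1, 0, 0], "turn": 0, "claw": 1}, {"linear": [-0.1, 0, 0], "turn": 0, "claw": 1}, {"linear": [-0.1, 0, 0], "turn": 0, "claw": 2.2}, {"linear": [-0.1, 0, 0], "turn": 0, "claw": 3}, {"linear": [-0.1, 0, 0], "turn": 0, "claw": 4.5}, {"linear": [-0.1, 0, 0], "turn": 0, "claw": 5}, {"linear": [-0.1, 0, 0], "turn": 0, "claw": 5}, {"linear": [-0.1, 0, 0], "turn": 0, "claw": 5}], "grip_force": 25}}

```text
time_s: 14.02
eef_pos: [0.5733, 0.1142, 0.1074]
tool_rot: [0.544, 0.839, 0.0, -0.0]
wrist_force: [-0.1, 0.5, 0.2]
gripper_width: 0.585
```

```bash
python3 look.py w12
```

```text
[0.5733 0.1142 0.1074] 24.07 [-0.07  0.46  0.21] 0.585
```

View pics/w12b.png

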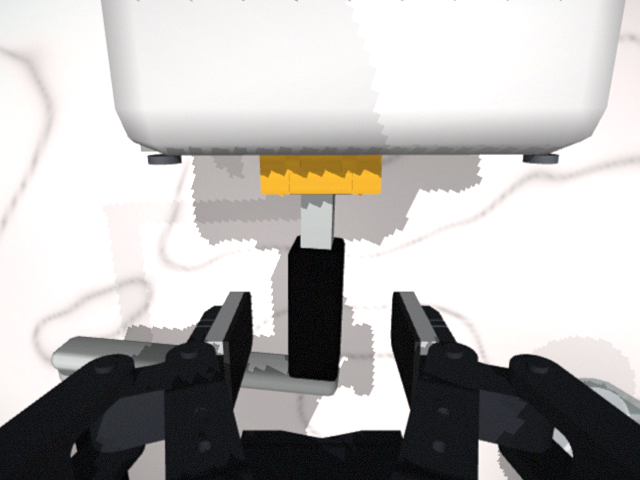

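Emit:
{"op": "step_arm", "data": {"rows": [{"linear": [0, 0, -1], "turn": 0, "claw": 5}, {"linear": [0, 0, -3], "turn": 0, "claw": 5}, {"linear": [0, 0, -6], "turn": 0, "claw": 5}, {"linear": [-1, 0, -9], "turn": 0, "claw": 5}, {"linear": [-2, 0, -10], "turn": 0, "claw": 5}, {"linear": [-2, 0, -10], "turn": 0, "claw": 5}, {"linear": [-2, 0, -10], "turn": 0, "claw": 5}]}}

```text
time_s: 14.65
eef_pos: [0.5817, 0.0954, 0.2078]
tool_rot: [0.545, 0.839, 0.0, 0.0]
wrist_force: [-0.4, 0.7, -1.3]
gripper_width: 0.586
```

```bash
python3 look.py w13; python3 -c "
from h import *
shot('scene','s13')
p=np.load('pics/s13.npz')['p']; cv2.imwrite('pics/s13c.png',cv2.resize(p[160:280,360:520],None,fx=4.8,fy=4.8,interpolation=cv2.INTER_CUBIC)[:,:,::-1])
for c in ('wrist','scene'):
  for t in ('crank_hub','socket_mouth'): print(c,t,[(np.round(r['point'],4),round(r['conf'],2)) for r in nets.pinpoint(c,t)[:3]])
"
```

```text
[0.5817 0.0954 0.2078] 24.0 [-0.4   0.71 -1.27] 0.586
wrist crank_hub [(array([0.5676, 0.1145, 0.099 ]), 0.57)]
wrist socket_mouth [(array([0.5526, 0.1532, 0.1018]), 0.8), (array([0.5681, 0.1126, 0.1007]), 0.72)]
scene crank_hub [(array([ 0.2425, -0.3001,  0.0106]), 0.92), (array([0.2824, 0.2821, 0.0093]), 0.69), (array([0.5674, 0.1181, 0.098 ]), 0.59)]
scene socket_mouth [(array([0.5567, 0.1559, 0.1015]), 0.57), (array([0.5222, 0.2628, 0.0015]), 0.26)]
```

View pics/w13b.png

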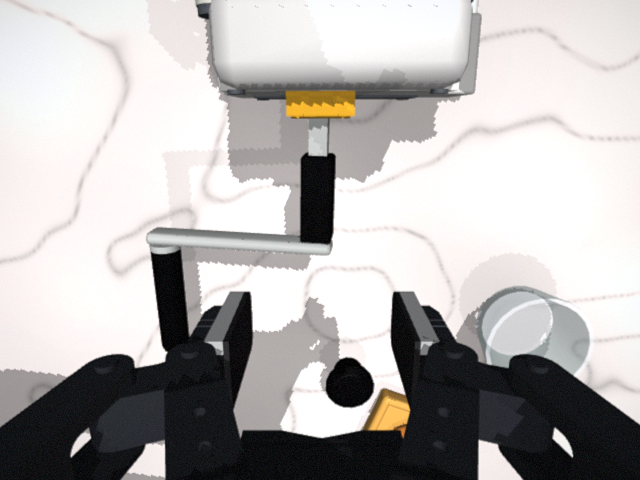

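View pics/s13c.png

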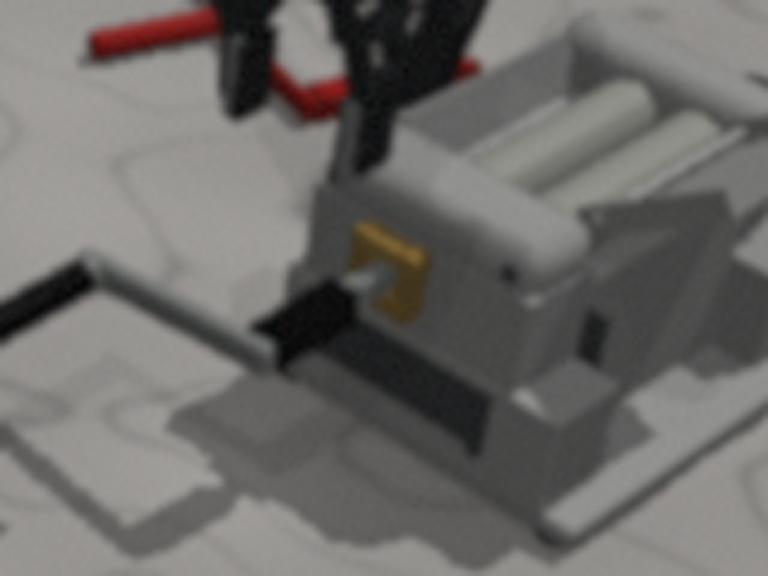

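```bash
python3 - <<'E'
import cv2,numpy as np
o=[]
for n in ("w11","w12"):
    p=np.load(f"pics/{n}.npz")["p"]; b=cv2.resize(p[180:265,280:360],None,fx=4.8,fy=4.8,interpolation=cv2.INTER_CUBIC); o.append(np.clip(b.astype(float)*1.8,0,255).astype(np.uint8))
    print(n,[int(x) for x in p[186:204,318,2]],[int(x) for x in p[236:254,318,1]], [int(x) for x in p[370:406,320,1]])
cv2.imwrite("pics/cmp.png",np.hstack(o)[:,:,::-1])
E
```

```text
w11 [36, 34, 35, 34, 36, 36, 32, 34, 32, 57, 91, 92, 90, 91, 89, 90, 91, 91] [140, 143, 142, 141, 142, 141, 142, 141, 142, 141, 140, 141, 122, 45, 5, 0, 5, 3] [7, 1, 2, 0, 4, 9, 10, 0, 1, 2, 9, 2, 0, 5, 1, 5, 19, 52, 79, 85, 86, 90, 92, 94, 98, 99, 98, 99, 99, 96, 97, 89, 89, 125, 177, 178]
w12 [33, 35, 33, 36, 36, 32, 32, 35, 63, 90, 90, 89, 90, 90, 90, 88, 91, 89] [137, 137, 137, 138, 137, 136, 135, 136, 136, 136, 137, 138, 116, 37, 0, 5, 10, 8] [4, 3, 5, 0, 2, 0, 7, 4, 3, 16, 52, 83, 85, 88, 92, 95, 94, 98, 97, 98, 96, 97, 96, 90, 86, 96, 115, 117, 122, 148, 175, 176, 176, 176, 175, 176]
```

View pics/cmp.png

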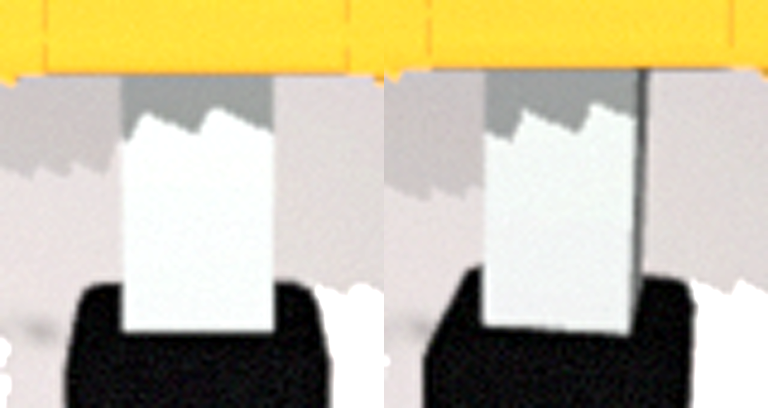

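Emit:
{"op": "step_arm", "data": {"rows": [{"linear": [-2, 0, -3], "turn": 0, "claw": 5}, {"linear": [-2, 0, -3], "turn": 0, "claw": 5}, {"linear": [-2, 0, -3], "turn": 0, "claw": 5}, {"linear": [-2, 0, -3], "turn": 0, "claw": 5}, {"linear": [-2, 0, -3], "turn": 0, "claw": 5}, {"linear": [-2, 0, -3], "turn": 0, "claw": 5}]}}

```text
time_s: 15.45
eef_pos: [0.5886, 0.0779, 0.2362]
tool_rot: [0.544, 0.839, -0.001, -0.001]
wrist_force: [0.5, -0.4, 0.7]
gripper_width: 0.585
```

```bash
python3 - <<'E'
from h import *
p,d,ci=shot("scene","s14"); q=np.load("pics/s13.npz")["p"]
df=cv2.absdiff(p,q).max(2); print("crank region diff",(df[200:260,355:450]>40).sum(), df[205:245,415:445].max())
p,d,ci=shot("wrist","w14"); cv2.imwrite("pics/w14b.png",np.clip(p[:,:,::-1].astype(float)*1.5,0,255).astype(np.uint8))
s=robot.sense(); print(s["wrist_force"],s["joint_vel"].round(3),s["time_s"])
for t in ('crank_hub','socket_mouth'): print([(np.round(r['point'],4),round(r['conf'],2)) for r in nets.pinpoint("wrist",t)[:2]])
E
```

```text
crank region diff 0 13
[ 0.12563329 -0.39579069 -0.48853134] [-0.001 -0.002 -0.005 -0.001  0.     0.   ] 15.55
[(array([0.5708, 0.1146, 0.0983]), 0.63)]
[(array([0.5558, 0.1529, 0.099 ]), 0.8)]
```

View pics/w14b.png

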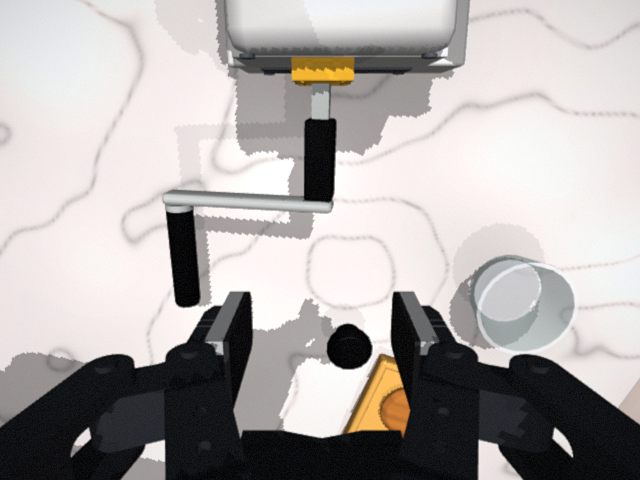

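The crank sits steady in the socket, with the tang visible from (320,82) to (320,118). The gripper is clear and the knob, ramekin and spoon rest are untouched, so I'm handing in.

```bash
python3 -c "
from workcell import robot
print(robot.hand_in())"
```

```text
the job is handed in; nothing more can be done
None
```

The black crank is in the sheeter's socket, up against the stop and released, and the job was handed in at about 15.6 s of the 51 s allowed.

- **Insertion:** Clip drag was about 3–4 N. The tang came up hard about 37 mm in. The push there peaked at about 12.7 N in total, roughly 9 N above the drag, and the crank hardly moved further.
- **Release:** I eased the push to about 5.7 N or less, opened the gripper and backed the arm off clear.
- **Last checks:**
  - The crank did not move between two pictures taken about 0.9 s apart after release.
  - The wrist force reads about zero.
  - I never touched the bystanders, and those in the last wrist picture (knob, ramekin, spoon rest) look undisturbed. I did not re-check the pot or tiffin.
- **Less certain:**
  - The crank drooped and rolled slightly in the bore's play when released. The tang in sight then looked about 0.2–0.35 mm longer than under load. That is within what I can measure, so I did not push again.
  - The networks' hub and mouth points in the last picture were about 41 mm apart, and the first picture after release gave 44–45 mm. The expected distance is 44 mm, and each network point is good to about 4 mm.

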